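# Change the cradle on the labelling stand

### The arm

A 6-joint arm with a two-finger parallel gripper is mounted at the origin on the work surface. World frame = base frame: x ahead of the robot, y to its left, z up, the work surface at z = 0. Lengths are in m, angles in rad, forces in N, time in s.
With the tool pointing down it reaches from about 0.3 to 0.875 m from the base axis. Payload 6.4 kg.
Tool frame: the origin (TCP) lies at the very end of the fingers, on their centre line; the grasp point (between the pads) lies 19 mm behind it; z points along the fingers, y is the line along which they close (so a half turn about z gives the same grasp; the last joint's range is limited). The gripper opens to 85 mm and grips with 20 to 120 N. Pads are 22 mm wide; open, the fingers measure 114 mm over their backs; the gripper's body (76 mm by 85 mm) begins 54 mm behind the grasp point. The pads swing forward as they close: fully open they stand 13 mm farther back than shut.
Start: joints at [1.051, 0.181, 1.607, -0, 1.354, -0.206], TCP at [0.177, 0.547, 0.231] pointing down, gripper open.
Joint ranges: [-2.99, 2.99], [-0.89, 2.07], [0.3, 2.58], [-1.14, 4.28], [0, 2.63], [-3.12, 3.12]. Speed limits (rad/s): [2.57, 2.57, 3.01, 3.14, 3.14, 3.14].

### API

Orientations are given as a unit quaternion [w, x, y, z].
In Python, from bench import ctrl, viewer gives the robot as it stands (ctrl), with the cameras (viewer).
- The arm moves only by the tool jog_arm, called by a JSON object that holds its "method" and its "body", one argument or row to a line. Schema: {"type":"object","properties":{"steps":{"type":"string"},"only":{"type":"string"},"quiet":{"type":"boolean"},"lines":{"type":"string"}},"required":["steps"],"additionalProperties":false}. steps is a string of 1 to 10 rows, one to a line, with the numbers parted by spaces; each row has 7 numbers: dx, dy, dz in m, then a rotation vector rx, ry, rz in rad, then the opening from 0.0 (shut) to 1.0 (fully open); each row is the pose to reach, as a shift and turn from the pose commanded when the call began, along the tool's axes at that moment; what a row does not reach only later rows make up. A row lasts 1/8 s, in which the tool goes at most 0.0625 m and 0.188 rad, less where a joint would pass 70% of its speed; a pose out of reach is approached as far as the arm can. The fingers move at their own pace and stop on an object; the grip force is fixed at half the most. Time passes only in rows, so rows that do not move let the fingers close. The tool returns the time, the measured TCP pose, the force, the opening and the grip force at its end. only (a regular expression) keeps the lines of the reply that match it, lines (a string "A,B") keeps lines A to B, and quiet returns only ok. Input that does not fit is refused with a message, and nothing moves.
- ctrl.get_obs(): the state, without advancing time (a new reading comes with each control period).
- viewer.camera(name): name is "side" or "top"; returns the picture (480x640x3 uint8, blue, green, red); there is no depth.
- viewer.camera_params(name): a dict with "fovy" (degrees; the focal length in pixels is half the picture's height over the tangent of half this angle, whatever the lens; pixels are square), "cx", "cy" (the principal point, pixels), "view" (4x4, takes a point from world to camera coordinates). Camera axes: x right, y up, looking along -z (the intrinsics and any distortion apply to the point x, -y, -z); pixel columns grow to the right and rows downward; lengths in m; the calibration is good to about 2 mm. A picture is of the moment at which its call begins. camera_params takes no time and is no camera call.
- ctrl.hand_in(): hands the job in; it is judged then, once.
The state is a dict: "time_s": time; "q": joint angles; "dq": joint speeds; "joint_efforts": joint torques, N m; "eef_pos": TCP position; "eef_rot": TCP orientation; "wrist_force": force on the tool from outside, world axes, zero at the start; "torque": the same for the moment, N m; "opening": opening from 0.0 (shut) to 1.0 (fully open); "grasp_force": force on a finger pad.
Only numpy, scipy, OpenCV 4.12 (cv2) and the standard library are available. Lean on these libraries where they do the work, as an engineer would, in place of code of your own. Each camera call takes 0.05 s, during which the arm holds its last target. There are 200 camera calls.

### The job

Change the labelling stand over to large bottles: pull the small-bottle cradle off the sloping stand and lay it flat on its feet in the grey tray, then seat the large-bottle cradle on the stand's three balls, end stop at the low end, so that both spring rollers hold it fully home. Let go of both, and do not shift or knock over the bottles, jar, roll, mug and brush around.

Things in the scene. Friction and masses are not known exactly. Their poses are not given: they have to be found in the camera images.
- small_plate: Small-bottle cradle (narrow white Vs), on the stand at the start: aluminium plate 130 mm (its x) by 92 (y), 8 thick, 0.4 kg. Origin: mid-plate at the level of its feet's lowest edges (z 0), z up. Slab z 12 to 20 mm. Along both long sides a diamond-section rail, 16 mm square on edge, 70 long, centre z 16, outer edge y = +-57. 
- small_rib (a point): Point at which to grip the black lifting rib that stands in the middle of that plate, 52 mm above the plate's origin. Rib: 46 mm long in the plate's x, 14 mm thick in y, from z 20 to z 62 mm; pinch it across y. The plate's centre of mass is about 27 mm below this point, under 6 mm off in x.
- small_stop (a point): Top of the end stop, a 24 mm wide upright tab at the plate's -x end (x -61, z 90 mm). White V cradle pieces at x = +-48 mm span 36 mm in y, top z 76 mm. Below the slab, z 0 to 12, three V-groove feet open downward, at (x, y) = (-48, 32), (-48, -32), (48, 0) mm; flanks 45 degrees, mouth 23 mm wide.
- large_plate: Large-bottle cradle (wide white Vs), lying on the table on its feet, left or right of the stand: aluminium plate 130 mm (its x) by 92 (y), 8 thick, 0.4 kg. Origin: mid-plate at the level of its feet's lowest edges (z 0), z up. Slab z 12 to 20 mm. Along both long sides a diamond-section rail, 16 mm square on edge, 70 long, centre z 16, outer edge y = +-57. 
- large_rib (a point): Point at which to grip the black lifting rib that stands in the middle of that plate, 52 mm above the plate's origin. Rib: 46 mm long in the plate's x, 14 mm thick in y, from z 20 to z 62 mm; pinch it across y. The plate's centre of mass is about 27 mm below this point, under 6 mm off in x.
- large_stop (a point): Top of the end stop, a 24 mm wide upright tab at the plate's -x end (x -61, z 104 mm). White V cradle pieces at x = +-48 mm span 72 mm in y, top z 84 mm. Below the slab, z 0 to 12, three V-groove feet open downward, at (x, y) = (-48, 32), (-48, -32), (48, 0) mm; flanks 45 degrees, mouth 23 mm wide.
- bed: Sloping bed of the labelling stand, 150 x 130 mm, fixed, leaning 30 degrees so its face looks up and towards the robot; yaw varies. Origin: the seat point, 85 mm above the table: a plate fully home has its origin and axes on the bed's. x runs up the slope, away from the robot (a plate's stop is at the low end); z is the outward normal. Upper face at z -13 mm; nothing overhangs it.
- ball_top (a point): Centre of the upper one of the bed's three smooth steel balls, 16 mm diameter. Ball centres in the bed's frame: z = 0, (x, y) = (48, 0), (-48, 32) and (-48, -32) mm. They enter a plate's V grooves; a plate up to about 4 mm off sideways still finds its way home along the bed's normal.
- roller_left (a point): Middle of the left (bed +y) spring roller, 10 mm thick, along the bed's x; free at bed (0, 54, 24) mm, its twin at y -54. Jaw blocks behind reach y +-96 mm, z 30 mm. A plate moved along the normal pushes the rollers apart (10 to 15 N, in or out); once its origin is less than 6 mm above home, they press on its rails' upper bevels and pull it home by themselves.
- jaw_left (a joint): How far the roller jaw on the bed's +y side is pushed outward (m): 0 free, about 0.002 with a plate home, 0.008 at the rail's edge, limit 0.011. Spring: 2.5 N free plus 0.24 N per mm.
- jaw_right (a joint): The same for the jaw on the bed's -y side.
- tray: Grey open plastic tray, fixed, 200 mm (its x) by 175 mm, walls 5 mm thick and 25 mm high, floor 5 mm thick, at the left or the right of the stand, on the other side from the large plate. Origin: centre of its underside on the table.
- bottle_a: Closed brown bottle with a yellow cap, 60 mm diameter, 210 mm tall, standing. Origin: centre of its foot.
- bottle_b: As bottle_a.
- bottle_c: As bottle_a.
- cap_jar: Clear jar with a yellow lid, 68 mm diameter, 85 mm tall, between the robot and the stand. Origin: centre of its foot.
- label_roll: White paper label roll standing on end, 70 mm diameter, 50 mm tall, between the robot and the stand. Origin: centre of its foot.
- mug: White mug, 76 mm rim diameter, 90 mm tall, handle at +y of its own frame. Origin: centre of its foot.
- brush: Hand brush lying on the table. Origin: middle of its underside.

How it is judged:
By the outcome, as a careful person would: the job done as asked, in the order asked, and still so for the second after the job is handed in, with the robot touching nothing.
It also fails if it takes over 72 s, if anything falls off the work surface, if the arm or the gripper's body presses on something with over 40 N, if the wrist force passes 120 N, or if a joint passes its speed limit or range.

## Working session

There is one attempt and no reset: what is moved stays moved. The work goes in short steps, Python scripts to look and compute and a tool call to move; the robot and the scene stay as the last step left them, time stands still between calls to the robot, and variables do not carry over. Pictures are saved under pics/ and viewed, at most 10 in all, crops included, and the job is handed in when it is done.

```bash
ls; mkdir -p pics; python3 - <<'E'
from bench import ctrl, viewer
import cv2
for n in("side","top"):
    cv2.imwrite(f"pics/{n}0.png",viewer.camera(n)); p=viewer.camera_params(n); print(n,p)
o=ctrl.get_obs(); print(o)
E
```

```text
bench.py
pics
side {'fovy': 47.6482184296038, 'cx': 318.9641484649789, 'cy': 240.49316219374592, 'view': array([[ 0.78934803, -0.61394321, -0.00185138, -0.41280809],
       [ 0.38966462,  0.49865772,  0.77427512, -0.30724295],
       [-0.47443775, -0.61189396,  0.63284643, -0.93652501],
       [ 0.        ,  0.        ,  0.        ,  1.        ]])}
top {'fovy': 57.343572155900596, 'cx': 312.5582003117881, 'cy': 242.7785884347484, 'view': array([[ 0.01172295, -0.99985781, -0.01212183,  0.00176116],
       [ 0.99528682,  0.01050058,  0.09640481, -0.56686893],
       [-0.09626382, -0.01319485,  0.99526839, -0.9167479 ],
       [ 0.        ,  0.        ,  0.        ,  1.        ]])}
{'time_s': 0.1, 'q': array([ 1.05065080e+00,  1.81465824e-01,  1.60791918e+00, -3.91902518e-05,
        1.35380326e+00, -2.06289908e-01]), 'dq': array([ 0.00053634, -0.001613  , -0.00247903,  0.00014278,  0.00010808,
       -0.00040756]), 'joint_efforts': array([ 2.20259540e-04, -4.45881450e+01, -3.52237093e+01, -2.20593902e-04,
        4.29047315e-03,  1.77267566e-06]), 'eef_pos': array([0.17725181, 0.54646678, 0.23046936]), 'eef_rot': array([-2.65564685e-04,  1.56280275e-01,  9.87712427e-01, -7.52556209e-04]), 'wrist_force': array([-0.48642002,  0.37784905, -0.04847907]), 'torque': array([0.03623882, 0.02978506, 0.00212565]), 'grasp_force': 0.0, 'opening': 0.9955454766694384}
```

View pics/side0.png

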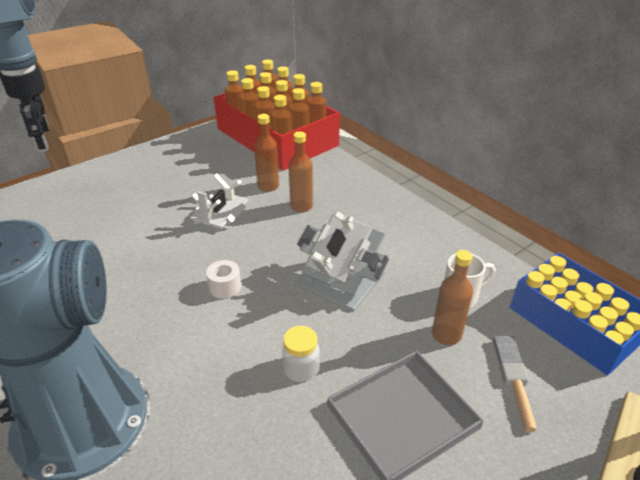

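View pics/top0.png

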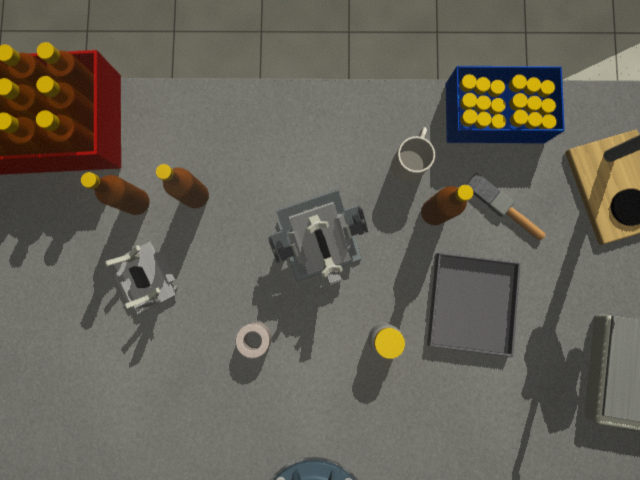

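```bash
python3 - <<'E'
import cv2,numpy as np
def crop(n,x,y):
    im=cv2.imread(f"pics/{n}0.png")[y:y+100,x:x+133]
    c=cv2.resize(im,(399,300),interpolation=cv2.INTER_CUBIC)
    for k in range(0,133,20): cv2.putText(c,str(x+k),(3*k,8),0,.3,(0,255,255)); cv2.line(c,(3*k,10),(3*k,14),(0,255,255))
    for k in range(0,100,20): cv2.putText(c,str(y+k),(0,3*k+4),0,.3,(0,255,0)); cv2.line(c,(20,3*k),(24,3*k),(0,255,0))
    return c
g=np.vstack([np.hstack([crop("top",252,187),crop("top",80,228)]),np.hstack([crop("side",282,207),crop("side",160,157)])])
cv2.imwrite("pics/g1.png",g)
E
```

```text
(no output)
```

View pics/g1.png

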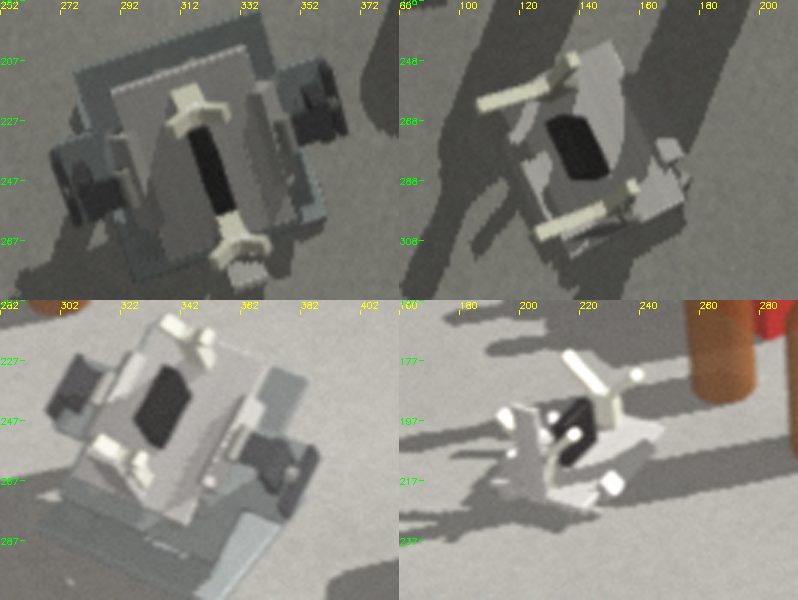

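```bash
cat > h.py <<'E'
import cv2,numpy as np,itertools
from bench import ctrl, viewer
from scipy.spatial.transform import Rotation as R
from scipy.optimize import minimize
P={n:viewer.camera_params(n) for n in("side","top")}
def proj(n,X):
    p=P[n]; X=np.atleast_2d(X); c=X@p["view"][:3,:3].T+p["view"][:3,3]
    f=240/np.tan(np.radians(p["fovy"])/2)
    return np.c_[p["cx"]+f*c[:,0]/-c[:,2],p["cy"]+f*c[:,1]/c[:,2]]
def pose(s,tilt,z):   # s=x,y,yaw ; bed tilt: x axis up slope
    return R.from_euler("ZY",[s[2],-tilt]),np.array([s[0],s[1],z])
def world(T,X): return T[0].apply(np.atleast_2d(X))+T[1]
def box(x0,x1,y0,y1,z0,z1): return np.array(list(itertools.product((x0,x1),(y0,y1),(z0,z1))))/1e3
RIB=box(-23,23,-7,7,20,62)
def hull(T,B,n,win,S=6):
    x,y,w,h=win; q=(proj(n,world(T,B))-[x,y]+.5)*S
    m=np.zeros((h*S,w*S),np.uint8); cv2.fillConvexPoly(m,cv2.convexHull(q.astype(np.float32)).round().astype(np.int32),255)
    return cv2.resize(m,(w,h),interpolation=cv2.INTER_AREA)/255.
def dark(n,win,lo,hi,im):
    x,y,w,h=win; g=im[n].max(2)[y:y+h,x:x+w].astype(float)
    return np.clip((hi-g)/(hi-lo),0,1)
def fit(s0,tilt,z,wins,lo,hi,im,extra=None):
    D={n:dark(n,w,*( (lo,hi)),im) for n,w in wins.items()}
    def c(s):
        T=pose(s,tilt,z); r=sum(((hull(T,RIB,n,w)-D[n])**2).sum() for n,w in wins.items())
        if extra: r+=sum(4*np.sum((proj(n,world(T,np.array(X)/1e3))[0]-u)**2) for n,X,u in extra)
        return r
    best=min((minimize(c,np.add(s0,d),method="Nelder-Mead",options=dict(initial_simplex=np.add(s0,d)+np.array([[0,0,0],[.01,0,0],[0,.01,0],[0,0,.15]]),xatol=1e-4,fatol=.01)) for d in([0,0,0],[.005,-.005,.1],[-.005,.005,-.1])),key=lambda r:r.fun)
    return best.x,best.fun,{n:D[n].sum() for n in D}
def ray(n,uv,z):
    p=P[n]; Rv=p["view"][:3,:3]; C=-Rv.T@p["view"][:3,3]; f=240/np.tan(np.radians(p["fovy"])/2)
    d=Rv.T@np.array([(uv[0]-p["cx"])/f,-(uv[1]-p["cy"])/f,-1]); return C+d*(z-C[2])/d[2]
E
python3 - <<'E'
from h import *
im={n:cv2.imread(f"pics/{n}0.png") for n in P}
# dark values
for n,u in(("top",(322,244)),("top",(272+0,187+55)),("side",(336,243)),("top",(138,277)),("side",(218,200))): print(n,u,im[n][u[1],u[0]])
a=ray("top",(317,240),.13); b=ray("top",(139,277),.06); print(a,b)
st={"top":(306,222,36,42),"side":(322,224,28,38)}; lp={"top":(124,260,32,36),"side":(205,186,24,30)}
ts=[("top",(65,46,20),(252+110/3,187+92/3)),("top",(65,-46,20),(252+246/3,187+48/3))]
tp=[("top",(s*48,t*35,82),u) for s,t,u in((1,1,(107.5,262)),(1,-1,(138,248.5)),(-1,1,(127,306)),(-1,-1,(158.5,290)))]
res={}
for e in(0,1):
  for k,a0,tilt,z,w,ex in(("bed",[a[0],a[1],.3],np.pi/6,.085,st,ts),("large",[b[0],b[1],.4],0,0,lp,tp)):
    r=fit(a0,tilt,z,w,35,75,im,ex if e else None); print(k,e,r); res[k]=r[0]
    if e: print([proj(n,world(pose(r[0],tilt,z),np.array(X)/1e3))[0]-u for n,X,u in ex])
np.save("res.npy",[res["bed"],res["large"]])
E
```

```text
top (322, 244) [28 29 28]
top (272, 242) [53 53 51]
side (336, 243) [56 57 61]
top (138, 277) [35 37 35]
side (218, 200) [251 255 255]
[ 0.56233235 -0.00173904  0.13      ] [0.48867095 0.36624622 0.06      ]
bed 0 (array([ 0.57681451, -0.00255662,  0.40383826]), np.float64(208.70803585159555), {'top': np.float64(214.3), 'side': np.float64(85.0)})
large 0 (array([0.48932339, 0.37390808, 0.68438027]), np.float64(193.16662557670125), {'top': np.float64(277.92499999999995), 'side': np.float64(52.25)})
bed 1 (array([ 0.57550802, -0.00463908,  0.34078424]), np.float64(219.91383458657847), {'top': np.float64(214.3), 'side': np.float64(85.0)})
[array([-0.61103046,  0.27556547]), array([-0.57946122, -0.45925964])]
large 1 (array([0.48848822, 0.37172348, 0.48657709]), np.float64(245.49854752811137), {'top': np.float64(277.92499999999995), 'side': np.float64(52.25)})
[array([-1.12561013,  1.66771913]), array([-0.47882267, -0.58545557]), array([-0.82386312,  0.15930473]), array([-0.92063815,  0.13774674])]
```

```bash
sed -i 's/\*( (lo,hi))/*((33,48) if n=="top" else (65,110))/' h.py; cat > ov.py <<'E'
from h import *
EDG=[(i,j) for i in range(8) for j in range(i) if bin(i^j).count("1")==1]
def parts(L):
    v,zt,st=(36,84,104) if L else (18,76,90)
    return [(RIB,(0,0,255)),(box(-65,65,-46,46,12,20),(0,255,0)),(box(-48,-48,-v,v,zt,zt),(255,0,255)),(box(48,48,-v,v,zt,zt),(255,0,255)),(box(-61,-61,-12,12,20,st),(0,255,255)),(box(-35,35,-57,57,16,16),(255,128,0))]
def overlay(im,n,x,y,items,w=133,h=100,S=3):
    c=cv2.resize(im[n][y:y+h,x:x+w],(w*S,h*S),interpolation=cv2.INTER_CUBIC)
    for T,L in items:
        for B,col in parts(L):
            q=((proj(n,world(T,B))-[x,y]+.5)*S*8).astype(int)
            for i,j in EDG: cv2.line(c,tuple(map(int,q[i])),tuple(map(int,q[j])),col,1,cv2.LINE_AA,3)
    return c
E
python3 - <<'E'
from ov import *
im={n:cv2.imread(f"pics/{n}0.png") for n in P}
a,b=np.load("res.npy")
st={"top":(306,222,36,42),"side":(322,224,28,38)}; lp={"top":(124,260,32,36),"side":(205,186,24,30)}
ts=[("top",(65,46,20),(252+110/3,187+92/3)),("top",(65,-46,20),(252+246/3,187+48/3))]
tp=[("top",(s*48,t*35,82),u) for s,t,u in((1,1,(107.5,262)),(1,-1,(138,248.5)),(-1,1,(127,306)),(-1,-1,(158.5,290)))]
res={}
for e in(0,1):
  for k,a0,tilt,z,w,ex in(("bed",a,np.pi/6,.085,st,ts),("large",b,0,0,lp,tp)):
    r=fit(a0,tilt,z,w,0,0,im,ex if e else None); print(k,e,r); res[k]=r[0]
    if e: print([proj(n,world(pose(r[0],tilt,z),np.array(X)/1e3))[0]-u for n,X,u in ex])
np.save("res.npy",[res["bed"],res["large"]])
A=(pose(res["bed"],np.pi/6,.085),0);B=(pose(res["large"],0,0),1)
cv2.imwrite("pics/g2.png",np.vstack([np.hstack([overlay(im,"top",252,187,[A]),overlay(im,"top",80,228,[B])]),np.hstack([overlay(im,"side",282,207,[A]),overlay(im,"side",160,157,[B])])]))
E
```

```text
bed 0 (array([ 0.57642744, -0.00356931,  0.40223024]), np.float64(88.4312255969926), {'top': np.float64(183.5333333333333), 'side': np.float64(277.2)})
large 0 (array([0.49025651, 0.37337285, 0.6631869 ]), np.float64(133.03090777051563), {'top': np.float64(236.86666666666667), 'side': np.float64(159.77777777777777)})
bed 1 (array([ 0.57561225, -0.00533901,  0.33483504]), np.float64(97.38488205679667), {'top': np.float64(183.5333333333333), 'side': np.float64(277.2)})
[array([-0.15408806,  0.04575092]), array([-0.03266677, -0.42198614])]
large 1 (array([0.48918534, 0.37113423, 0.48652949]), np.float64(172.217194783852), {'top': np.float64(236.86666666666667), 'side': np.float64(159.77777777777777)})
[array([-0.8167383 ,  1.32611066]), array([-0.17214736, -0.92366859]), array([-0.51531497, -0.18752092]), array([-0.6143124 , -0.20560617])]
```

View pics/g2.png

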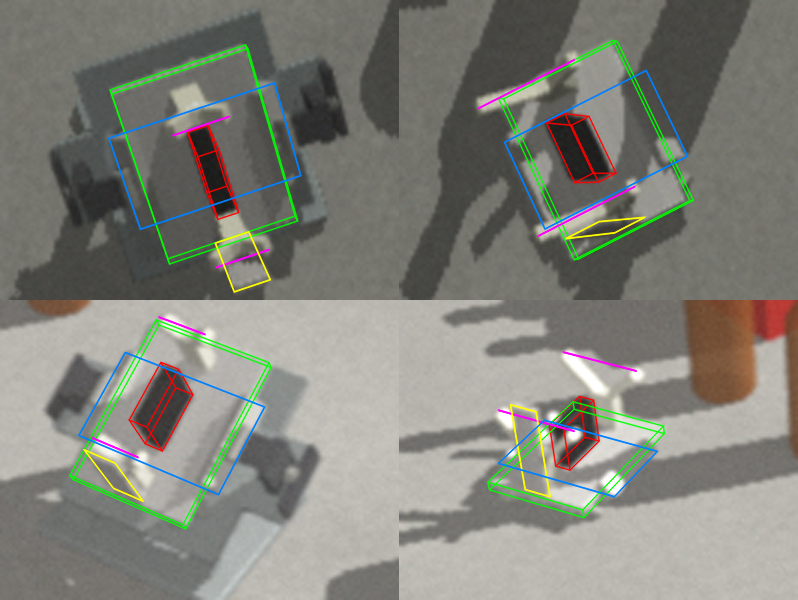

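```bash
cat >> h.py <<'E'
BED,LARGE=np.load("res.npy")
def tool(T,off):      # TCP pose above plate pose T: y=plate y, z=-plate z; off = plate-frame mm
    return world(T,np.array(off)/1e3)[0], T[0]*R.from_euler("Y",np.pi)
def obs(): 
    o=ctrl.get_obs(); return o["eef_pos"],R.from_quat(np.roll(o["eef_rot"],-1)),o
def delta(p,q,frm=None):
    p0,q0=frm if frm else obs()[:2]
    d=q0.inv().apply(p-p0); r=(q0.inv()*q).as_rotvec()
    print("d",d.round(4),"r",r.round(4),"n",max(np.linalg.norm(d)/.0625,np.linalg.norm(r)/.188).round(1),"->",p.round(3))
E
python3 - <<'E'
from h import *
for k,u,z in(("bA",(137,206),0),("bB",(198,197),0),("bC",(432,213),0),("jar",(389,342),.085),("roll",(253,340),.05),("mug",(416,154),.09),("t1",(437,253),.025),("t2",(520,260),.025),("t3",(512,356),.025),("t4",(426,349),.025)): print(k,ray("top",u,z)[:2].round(3))
t=[ray("top",u,.025) for u in((437,253),(520,260),(512,356),(426,349))]
print("tray c",np.mean(t,0), "yaws",[np.arctan2(*(b-a)[1::-1]) for a,b in((t[3],t[0]),(t[2],t[1]),(t[1],t[0]),(t[2],t[3]))],[np.linalg.norm(t[0]-t[1]),np.linalg.norm(t[1]-t[2])])
B=pose(BED,np.pi/6,.085)
delta(*tool(B,(0,0,150))); delta(*tool(B,(0,0,33)),frm=tool(B,(0,0,150)))
p,q=tool(B,(0,0,150)); print(q.as_matrix().round(3))
E
```

```text
bA [0.648 0.403]
bB [0.67  0.267]
bC [ 0.639 -0.256]
jar [ 0.366 -0.146]
roll [0.362 0.128]
mug [ 0.745 -0.202]
t1 [ 0.548 -0.259]
t2 [ 0.535 -0.435]
t3 [ 0.333 -0.412]
t4 [ 0.345 -0.233]
tray c [ 0.44034371 -0.33486871  0.025     ] yaws [np.float64(-0.12853435282530837), np.float64(-0.11569840448686981), np.float64(1.4968180915893743), np.float64(1.5040980273927502)] [np.float64(0.17696085006240447), np.float64(0.20271714287416895)]
d [-0.4895 -0.4472  0.0161] r [-0.1712 -0.5057 -0.6332] n 10.6 -> [ 0.505 -0.03   0.215]
d [-0.    -0.     0.117] r [0. 0. 0.] n 1.9 -> [ 0.56  -0.011  0.114]
[[-0.818 -0.329  0.472]
 [-0.285  0.944  0.164]
 [-0.5    0.    -0.866]]
```

{"method": "jog_arm", "body": {
  "steps": "-0.05 -0.045 0.002 -0.017 -0.05 -0.063 0.9\n-0.1 -0.09 0.003 -0.034 -0.1 -0.126 0.7\n-0.15 -0.135 0.005 -0.051 -0.15 -0.19 0.5\n-0.2 -0.18 0.007 -0.07 -0.2 -0.25 0.5\n-0.25 -0.225 0.008 -0.085 -0.25 -0.316 0.5\n-0.3 -0.27 0.01 -0.1 -0.3 -0.38 0.5\n-0.35 -0.32 0.012 -0.12 -0.36 -0.45 0.5\n-0.4 -0.365 0.013 -0.14 -0.41 -0.52 0.5\n-0.44 -0.4 0.015 -0.155 -0.46 -0.57 0.5\n-0.4895 -0.4472 0.0161 -0.1712 -0.5057 -0.6332 0.5"
}}

```text
time_s: 1.35
eef_pos: [0.4608, 0.0522, 0.2164]
eef_rot: [0.248, -0.153, 0.956, 0.044]
wrist_force: [-0.4, -0.4, -0.5]
opening: 0.5
grasp_force: 0.0
```

{"method": "jog_arm", "body": {
  "steps": "0 0 0 0 0 0 0.5\n0 0 0 0 0 0 0.5"
}}

```text
time_s: 1.6
eef_pos: [0.4599, 0.0539, 0.2157]
eef_rot: [0.246, -0.151, 0.956, 0.045]
wrist_force: [0.7, 0.1, 0.5]
opening: 0.497
grasp_force: 0.0
```

```bash
python3 - <<'E'
from h import *
B=pose(BED,np.pi/6,.085)
delta(*tool(B,(0,0,150)));print(obs()[2]["q"].round(3))
delta(*tool(B,(0,0,33)))
E
```

```text
d [-0.0146 -0.0937  0.0078] r [ 0.0011 -0.0182 -0.0216] n 1.5 -> [ 0.505 -0.03   0.215]
[-0.375 -0.431  2.266  0.4    0.95  -2.436]
d [-0.0167 -0.0938  0.1248] r [ 0.0011 -0.0182 -0.0216] n 2.5 -> [ 0.56  -0.011  0.114]
```

{"method": "jog_arm", "body": {
  "steps": "-0.007 -0.047 0.004 0.0005 -0.009 -0.011 0.5\n-0.0146 -0.0937 0.0078 0.0011 -0.0182 -0.0216 0.5\n-0.0146 -0.0937 0.0078 0.0011 -0.0182 -0.0216 0.5\n-0.0146 -0.0937 0.0078 0.0011 -0.0182 -0.0216 0.5"
}}

```text
time_s: 2.1
eef_pos: [0.5049, -0.0279, 0.215]
eef_rot: [0.255, -0.163, 0.952, 0.044]
wrist_force: [1.1, 0.3, -0.5]
opening: 0.498
grasp_force: 0.0
```

```bash
python3 - <<'E'
from h import *
B=pose(BED,np.pi/6,.085)
delta(*tool(B,(0,0,150)))
delta(*tool(B,(0,0,75)))
E
```

```text
d [ 0.0007 -0.002  -0.0003] r [0.0022 0.0002 0.0035] n 0.0 -> [ 0.505 -0.03   0.215]
d [ 0.0008 -0.0021  0.0747] r [0.0022 0.0002 0.0035] n 1.2 -> [ 0.54  -0.018  0.15 ]
```

{"method": "jog_arm", "body": {
  "steps": "0 0 0.04 0 0 0 0.5\n0 0 0.07 0 0 0 0.5\n0 0 0.07 0 0 0 0.5\n0 0 0.07 0 0 0 0.5"
}}

```text
time_s: 2.6
eef_pos: [0.5385, -0.0173, 0.1558]
eef_rot: [0.256, -0.163, 0.952, 0.043]
wrist_force: [0.8, 0.4, 1.5]
opening: 0.5
grasp_force: 0.0
```

```bash
python3 - <<'E'
from ov import *
B=pose(BED,np.pi/6,.085)
delta(*tool(B,(0,0,80)))
im={n:viewer.camera(n) for n in P}
p,q,_=obs()
g=[]
for n,x,y in(("top",252,187),("side",282,187)):
    c=overlay(im,n,x,y,[(B,0)])
    for X in([0,0,0],[0,.02,0],[0,-.02,0],[0,0,-.1]):
        u=((proj(n,p+q.apply(X))[0]-[x,y]+.5)*3).astype(int); cv2.circle(c,tuple(map(int,u)),3,(255,255,0),-1)
    g.append(c)
cv2.imwrite("pics/g3.png",np.hstack(g))
E
```

```text
d [ 0.0016 -0.0009  0.0008] r [0.0004 0.0019 0.0042] n 0.0 -> [ 0.538 -0.018  0.154]
```

View pics/g3.png

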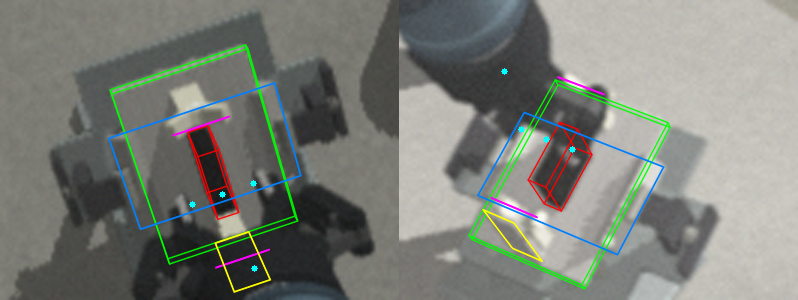

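{"method": "jog_arm", "body": {
  "steps": "0.0015 -0.001 0.012 0 0.002 0.004 0.5\n0.0015 -0.001 0.024 0 0.002 0.004 0.5\n0.0015 -0.001 0.036 0 0.002 0.004 0.5\n0.0015 -0.001 0.047 0 0.002 0.004 0.5\n0.0015 -0.001 0.047 0 0.002 0.004 0.5\n0.0015 -0.001 0.047 0 0.002 0.004 0.5"
}}

```text
time_s: 3.45
eef_pos: [0.5601, -0.0122, 0.1135]
eef_rot: [0.255, -0.16, 0.953, 0.043]
wrist_force: [0.9, 0.5, -0.2]
opening: 0.499
grasp_force: 0.0
```

{"method": "jog_arm", "body": {
  "steps": "0 0 0 0 0 0 0.4\n0 0 0 0 0 0 0.3\n0 0 0 0 0 0 0.25"
}}

```text
time_s: 3.82
eef_pos: [0.5601, -0.0123, 0.1139]
eef_rot: [0.255, -0.16, 0.953, 0.043]
wrist_force: [0.4, -0.3, -0.4]
opening: 0.256
grasp_force: 0.0
```

```bash
python3 - <<'E'
from h import *
B=pose(BED,np.pi/6,.085)
delta(*tool(B,(0,0,33)))
E
```

```text
d [-0.0002  0.0015  0.0005] r [-0.0008 -0.0002 -0.0016] n 0.0 -> [ 0.56  -0.011  0.114]
```

Close slowly and watch the side force.

{"method": "jog_arm", "body": {
  "steps": "0 0.0012 0 0 0 0 0.22\n0 0.0012 0 0 0 0 0.19\n0 0.0012 0 0 0 0 0.17\n0 0.0012 0 0 0 0 0.1\n0 0.0012 0 0 0 0 0\n0 0.0012 0 0 0 0 0\n0 0.0012 0 0 0 0 0\n0 0.0012 0 0 0 0 0"
}}

```text
time_s: 4.82
eef_pos: [0.5595, -0.0108, 0.1137]
eef_rot: [0.255, -0.16, 0.953, 0.043]
wrist_force: [-3.9, 1.8, 4.6]
opening: 0.153
grasp_force: 58.7
```

```bash
python3 - <<'E'
from h import *
B=pose(BED,np.pi/6,.085)
delta(*tool(B,(0,0,33)))
p,q,o=obs(); print(q.inv().apply(o["wrist_force"]),q.inv().apply(o["torque"]))
E
```

```text
d [-0.0004 -0.0001  0.0003] r [ 0.0002 -0.0006 -0.0014] n 0.0 -> [ 0.56  -0.011  0.114]
[ 0.40320917  2.97606921 -5.55211868] [-0.51488258  0.32574125 -0.147324  ]
```

```bash
python3 - <<'E'
from h import *
p,q,o=obs(); np.save("home.npy",np.r_[p,q.as_quat()])
E
```

{"method": "jog_arm", "body": {
  "steps": "0 0 -0.005 0 0 0 0\n0 0 -0.01 0 0 0 0\n0 0 -0.016 0 0 0 0\n0 0 -0.025 0 0 0 0\n0 0 -0.04 0 0 0 0\n0 0 -0.06 0 0 0 0\n0 0 -0.085 0 0 0 0\n0 0 -0.11 0 0 0 0\n0 0 -0.13 0 0 0 0\n0 0 -0.13 0 0 0 0"
}}

```text
time_s: 6.08
eef_pos: [0.4988, -0.0333, 0.2282]
eef_rot: [0.256, -0.16, 0.952, 0.041]
wrist_force: [-1.1, -1.1, -4.0]
opening: 0.154
grasp_force: 60.7
```

```bash
python3 - <<'E'
from ov import *
im={n:viewer.camera(n) for n in P}
p,q,o=obs()
B=pose(BED,np.pi/6,.085); delta(*tool(B,(0,0,163)))
Q=np.load("home.npy"); q0=R.from_quat(Q[3:])
# plate pose carried: T = tool_now * tool_home^-1 * bed
r=q*q0.inv(); T=(r*B[0], p+r.apply(B[1]-Q[:3])); print(T[1])
g=[overlay(im,n,x,y,[(T,0)]) for n,x,y in(("top",250,210),("side",240,170))]
cv2.imwrite("pics/g4.png",np.hstack(g))
E
```

```text
d [-0.0005  0.0002  0.0002] r [-0.0011 -0.0004 -0.0018] n 0.0 -> [ 0.499 -0.032  0.226]
[ 0.51428782 -0.02702621  0.19740056]
```

View pics/g4.png

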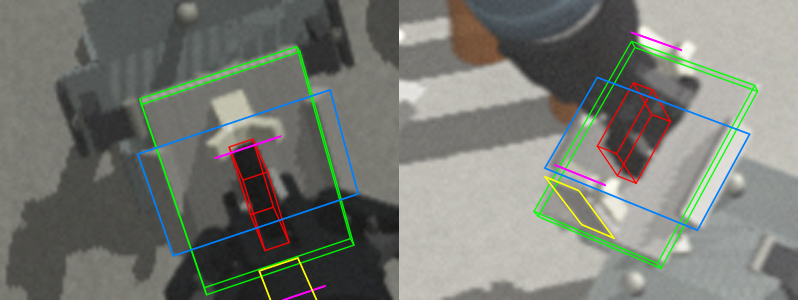

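```bash
cat >> h.py <<'E'
def hometool(T):  # tool pose that carries a plate (gripped as at home) to pose T
    Q=np.load("home.npy"); B=pose(BED,np.pi/6,.085); r=T[0]*B[0].inv()
    return T[1]+r.apply(Q[:3]-B[1]), r*R.from_quat(Q[3:])
E
python3 - <<'E'
from h import *
a=hometool(pose((.44,-.335,-.1),0,.16)); b=hometool(pose((.44,-.335,-.1),0,.006))
delta(*a); delta(*b,frm=a)
E
```

```text
d [ 0.1499 -0.2667 -0.0486] r [0.1132 0.5155 0.4241] n 5.0 -> [ 0.44  -0.335  0.193]
d [-1.00e-04 -0.00e+00  1.54e-01] r [0. 0. 0.] n 2.5 -> [ 0.44  -0.335  0.039]
```

{"method": "jog_arm", "body": {
  "steps": "0.019 -0.033 -0.006 0.014 0.064 0.053 0\n0.037 -0.067 -0.012 0.028 0.13 0.106 0\n0.056 -0.1 -0.018 0.042 0.19 0.16 0\n0.075 -0.133 -0.024 0.057 0.258 0.212 0\n0.094 -0.167 -0.03 0.07 0.32 0.265 0\n0.112 -0.2 -0.036 0.085 0.387 0.318 0\n0.131 -0.233 -0.0425 0.1 0.45 0.37 0\n0.1499 -0.2667 -0.0486 0.1132 0.5155 0.4241 0\n0.1499 -0.2667 -0.0486 0.1132 0.5155 0.4241 0\n0.1499 -0.2667 -0.0486 0.1132 0.5155 0.4241 0"
}}

```text
time_s: 7.42
eef_pos: [0.4399, -0.3338, 0.1917]
eef_rot: [-0.001, 0.05, 0.999, 0.002]
wrist_force: [-0.0, 0.6, -5.0]
opening: 0.15
grasp_force: 60.9
```

{"method": "jog_arm", "body": {
  "steps": "0 0 0 0 0 0 0\n0 0 0 0 0 0 0"
}}

```text
time_s: 7.68
eef_pos: [0.44, -0.3341, 0.1934]
eef_rot: [-0.0, 0.05, 0.999, 0.0]
wrist_force: [-0.3, 0.1, -4.1]
opening: 0.152
grasp_force: 60.9
```

```bash
python3 - <<'E'
from h import *
a=hometool(pose((.44,-.335,-.1),0,.16)); b=hometool(pose((.44,-.335,-.1),0,.006))
delta(*a); delta(*b);print(obs()[2]["q"].round(2))
E
```

```text
d [ 0.0003 -0.0008  0.0001] r [0.0004 0.0001 0.0014] n 0.0 -> [ 0.44  -0.335  0.193]
d [ 0.0002 -0.0009  0.1541] r [0.0004 0.0001 0.0014] n 2.5 -> [ 0.44  -0.335  0.039]
[-0.86  0.17  1.7   0.    1.27 -2.34]
```

{"method": "jog_arm", "body": {
  "steps": "0 0 0.03 0 0 0 0\n0 0 0.07 0 0 0 0\n0 0 0.11 0 0 0 0\n0 0 0.135 0 0 0 0\n0 0 0.148 0 0 0 0\n0 0 0.148 0 0 0 0\n0 0 0.148 0 0 0 0"
}}

```text
time_s: 8.55
eef_pos: [0.4405, -0.3355, 0.0467]
eef_rot: [0.0, 0.05, 0.999, -0.001]
wrist_force: [0.2, -0.1, -3.7]
opening: 0.152
grasp_force: 60.7
```

{"method": "jog_arm", "body": {
  "steps": "0 0 0.003 0 0 0 0\n0 0 0.006 0 0 0 0\n0 0 0.0075 0 0 0 0\n0 0 0.0075 0 0 0 0\n0 0 0.0075 0 0 0 0"
}}

```text
time_s: 9.18
eef_pos: [0.44, -0.335, 0.039]
eef_rot: [-0.0, 0.05, 0.999, 0.0]
wrist_force: [-3.5, 2.5, 5.8]
opening: 0.152
grasp_force: 62.6
```

{"method": "jog_arm", "body": {
  "steps": "0 0 0 0 0 0 0.2\n0 0 0 0 0 0 0.25\n0 0 0 0 0 0 0.35\n0 0 0 0 0 0 0.45\n0 0 0 0 0 0 0.5\n0 0 -0.02 0 0 0 0.5\n0 0 -0.06 0 0 0 0.5\n0 0 -0.12 0 0 0 0.5\n0 0 -0.18 0 0 0 0.5\n0 0 -0.22 0 0 0 0.5"
}}

```text
time_s: 10.42
eef_pos: [0.4404, -0.3354, 0.2613]
eef_rot: [0.001, 0.05, 0.999, -0.001]
wrist_force: [0.6, -0.4, 0.2]
opening: 0.502
grasp_force: 0.0
```

```bash
python3 - <<'E'
from h import *
L=pose(LARGE,0,0)
a=tool(L,(0,0,240)); b=tool(L,(0,0,80)); c=tool(L,(0,0,34))
v=(np.array([.40,.0,.27]),pose((0,0,.2),0,0)[0]*R.from_euler("Y",np.pi))
delta(*v); delta(*a,frm=v); delta(*b,frm=a)
E
```

```text
d [ 0.074   0.3296 -0.0095] r [-0.0024  0.0014 -0.3008] n 5.4 -> [0.4  0.   0.27]
d [-0.1611  0.346   0.03  ] r [-0.     -0.     -0.2865] n 6.1 -> [0.489 0.371 0.24 ]
d [0.   0.   0.16] r [0. 0. 0.] n 2.6 -> [0.489 0.371 0.08 ]
```

{"method": "jog_arm", "body": {
  "steps": "0.013 0.055 -0.0095 0 0 -0.05 0.5\n0.026 0.11 -0.0095 0 0 -0.1 0.5\n0.038 0.165 -0.0095 0 0 -0.15 0.5\n0.05 0.22 -0.0095 0 0 -0.2 0.5\n0.062 0.275 -0.0095 0 0 -0.25 0.5\n0.074 0.33 -0.0095 -0.0024 0.0014 -0.3 0.5\n0.074 0.33 -0.0095 -0.0024 0.0014 -0.3 0.5"
}}

```text
time_s: 11.3
eef_pos: [0.3988, 0.0041, 0.2677]
eef_rot: [-0.001, -0.103, 0.995, 0.002]
wrist_force: [0.2, -1.4, -0.1]
opening: 0.502
grasp_force: 0.0
```

```bash
python3 - <<'E'
from h import *
L=pose(LARGE,0,0)
delta(*tool(L,(0,0,240)))
E
```

```text
d [-0.1634  0.3408  0.0288] r [ 0.0039 -0.0006 -0.2811] n 6.1 -> [0.489 0.371 0.24 ]
```

{"method": "jog_arm", "body": {
  "steps": "-0.025 0.052 0.004 0 0 -0.04 0.5\n-0.05 0.104 0.008 0 0 -0.08 0.5\n-0.075 0.156 0.012 0 0 -0.13 0.5\n-0.1 0.208 0.017 0 0 -0.17 0.5\n-0.125 0.26 0.022 0 0 -0.21 0.5\n-0.15 0.312 0.026 0 0 -0.25 0.5\n-0.1634 0.3408 0.0288 0.0039 -0.0006 -0.2811 0.5\n-0.1634 0.3408 0.0288 0.0039 -0.0006 -0.2811 0.5\n-0.1634 0.3408 0.0288 0.0039 -0.0006 -0.2811 0.5"
}}

```text
time_s: 12.42
eef_pos: [0.4926, 0.3661, 0.2392]
eef_rot: [-0.001, -0.237, 0.971, -0.001]
wrist_force: [-0.8, 0.4, -0.0]
opening: 0.495
grasp_force: 0.0
```

```bash
python3 - <<'E'
from ov import *
im={n:viewer.camera(n) for n in P}
L=pose(LARGE,0,0)
delta(*tool(L,(0,0,34)))
S=(pose((.44,-.335,-.1),0,.005),0)
cv2.imwrite("pics/g5.png",np.hstack([overlay(im,"top",410,245,[S]),overlay(im,"side",325,350,[S],w=160)]))
E
```

```text
d [0.0005 0.0063 0.2057] r [-0.0005 -0.0009 -0.0083] n 3.3 -> [0.489 0.371 0.034]
```

View pics/g5.png

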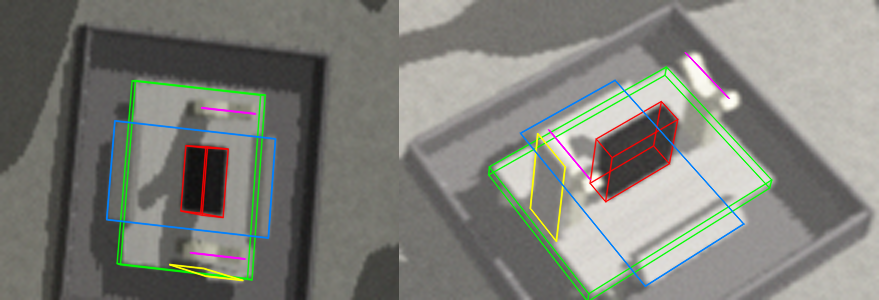

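{"method": "jog_arm", "body": {
  "steps": "0 0 0.03 0 0 0 0.5\n0 0 0.07 0 0 0 0.5\n0 0 0.11 0 0 0 0.5\n0 0 0.13 0 0 0 0.5\n0 0 0.13 0 0 0 0.5\n0 0 0.13 0 0 0 0.5"
}}

```text
time_s: 13.28
eef_pos: [0.4934, 0.3677, 0.1116]
eef_rot: [0.001, -0.238, 0.971, 0.0]
wrist_force: [0.0, 0.4, 1.2]
opening: 0.499
grasp_force: 0.0
```

```bash
python3 - <<'E'
from h import *
L=pose(LARGE,0,0)
delta(*tool(L,(0,0,34)))
E
```

```text
d [0.0024 0.005  0.0776] r [-0.0003  0.0022 -0.0067] n 1.2 -> [0.489 0.371 0.034]
```

{"method": "jog_arm", "body": {
  "steps": "0.0024 0.005 0.02 0 0.002 -0.0067 0.5\n0.0024 0.005 0.03 0 0.002 -0.0067 0.5\n0.0024 0.005 0.045 0 0.002 -0.0067 0.5\n0.0024 0.005 0.06 0 0.002 -0.0067 0.5\n0.0024 0.005 0.0776 0 0.002 -0.0067 0.4\n0.0024 0.005 0.0776 0 0.002 -0.0067 0.3\n0.0024 0.005 0.0776 0 0.002 -0.0067 0.27\n0.0024 0.005 0.0776 0 0.002 -0.0067 0.27"
}}

```text
time_s: 14.28
eef_pos: [0.4883, 0.371, 0.0328]
eef_rot: [-0.001, -0.241, 0.971, -0.0]
wrist_force: [-0.3, -0.5, -0.3]
opening: 0.273
grasp_force: 0.0
```

```bash
python3 - <<'E'
from h import *
L=pose(LARGE,0,0)
delta(*tool(L,(0,0,34)))
E
```

```text
d [-0.0009 -0.0003 -0.0012] r [-0.0002 -0.0012  0.0004] n 0.0 -> [0.489 0.371 0.034]
```

{"method": "jog_arm", "body": {
  "steps": "-0.0009 0 0 0 0 0 0.22\n-0.0009 0 0 0 0 0 0.19\n-0.0009 0 0 0 0 0 0.17\n-0.0009 0 0 0 0 0 0.1\n-0.0009 0 0 0 0 0 0\n-0.0009 0 0 0 0 0 0\n-0.0009 0 0 0 0 0 0\n-0.0009 0 0 0 0 0 0"
}}

```text
time_s: 15.28
eef_pos: [0.4886, 0.3716, 0.0326]
eef_rot: [-0.001, -0.241, 0.97, -0.0]
wrist_force: [-2.8, 2.3, 5.0]
opening: 0.157
grasp_force: 59.3
```

```bash
python3 - <<'E'
from h import *
L=pose(LARGE,0,0)
delta(*tool(L,(0,0,33))); p,q,o=obs(); np.save("lhome.npy",np.r_[p,q.as_quat()])
E
```

```text
d [-0.0003 -0.0006 -0.0004] r [ 0.0003 -0.0018  0.0005] n 0.0 -> [0.489 0.371 0.033]
```

{"method": "jog_arm", "body": {
  "steps": "0 0 -0.01 0 0 0 0\n0 0 -0.03 0 0 0 0\n0 0 -0.07 0 0 0 0\n0 0 -0.12 0 0 0 0\n0 0 -0.17 0 0 0 0\n0 0 -0.2 0 0 0 0\n0 0 -0.2 0 0 0 0"
}}

```text
time_s: 16.15
eef_pos: [0.4906, 0.3719, 0.2361]
eef_rot: [0.002, -0.241, 0.971, 0.0]
wrist_force: [0.2, 0.7, -3.9]
opening: 0.154
grasp_force: 58.8
```

```bash
python3 - <<'E'
from h import *
p,q,o=obs();Q=np.load("lhome.npy");q0=R.from_quat(Q[3:]);print(q.inv().apply(o["torque"]))
L=pose(LARGE,0,0);im={n:viewer.camera(n) for n in P}
r=q*q0.inv();T=(r*L[0],p+r.apply(L[1]-Q[:3]));print("plate est",T[1],T[0].as_euler("ZYX"))
B=pose(BED,np.pi/6,.085)
def ltool(T,off=(0,0,0)):  # tool pose to bring large plate to T
    r=T[0]*L[0].inv(); return T[1]+T[0].apply(off)+r.apply(Q[:3]-L[1]), r*q0
hi=ltool(B,(0,0,.17)); v=((p+hi[0])/2+[-.05,0,.02],q)
delta(*v); delta(*hi,frm=v); delta(*hi)
cv2.imwrite("pics/l_top.png",im["top"]);cv2.imwrite("pics/l_side.png",im["side"])
E
```

```text
[ 0.01050734 -0.00341968  0.03582567]
plate est [0.49132539 0.37155467 0.20350111] [ 0.48628965 -0.00606159 -0.00095803]
d [ 0.1426 -0.1553 -0.0364] r [ 0.0004 -0.0082 -0.0001] n 3.4 -> [0.435 0.167 0.268]
d [ 0.0566 -0.202   0.0078] r [ 0.0391 -0.5165  0.148 ] n 3.4 -> [ 0.48  -0.038  0.26 ]
d [ 0.1992 -0.3573 -0.0282] r [ 0.0389 -0.5247  0.148 ] n 6.6 -> [ 0.48  -0.038  0.26 ]
```

{"method": "jog_arm", "body": {
  "steps": "0.025 -0.045 -0.0035 0.005 -0.065 0.018 0\n0.05 -0.09 -0.007 0.01 -0.13 0.037 0\n0.075 -0.134 -0.0105 0.015 -0.197 0.055 0\n0.1 -0.179 -0.014 0.02 -0.262 0.074 0\n0.125 -0.223 -0.0175 0.024 -0.328 0.092 0\n0.15 -0.268 -0.021 0.029 -0.394 0.111 0\n0.175 -0.313 -0.025 0.034 -0.46 0.13 0\n0.1992 -0.3573 -0.0282 0.0389 -0.5247 0.148 0\n0.1992 -0.3573 -0.0282 0.0389 -0.5247 0.148 0\n0.1992 -0.3573 -0.0282 0.0389 -0.5247 0.148 0"
}}

```text
time_s: 17.5
eef_pos: [0.479, -0.0374, 0.2588]
eef_rot: [0.253, -0.16, 0.953, 0.044]
wrist_force: [-0.3, 0.5, -4.8]
opening: 0.155
grasp_force: 59.6
```

```bash
cat >> h.py <<'E'
def ltool(T,off=(0,0,0)):
    Q=np.load("lhome.npy"); L=pose(LARGE,0,0); r=T[0]*L[0].inv(); return T[1]+T[0].apply(off)+r.apply(Q[:3]-L[1]), r*R.from_quat(Q[3:])
E
python3 - <<'E'
from h import *
B=pose(BED,np.pi/6,.085); delta(*ltool(B,(0,0,.17))); delta(*ltool(B,(0,0,.05)))
# small-plate home tool vs large predicted home, in bed frame
Q=np.load("home.npy"); a=ltool(B); print(B[0].inv().apply(a[0]-Q[:3]),(B[0].inv()*a[1]*R.from_quat(Q[3:]).inv()*B[0]).as_rotvec())
E
```

```text
d [-0.001  -0.0008 -0.0012] r [ 0.0025 -0.0019 -0.0028] n 0.0 -> [ 0.48  -0.038  0.26 ]
d [-0.0014 -0.0011  0.1188] r [ 0.0025 -0.0019 -0.0028] n 1.9 -> [ 0.536 -0.018  0.156]
[ 9.70048874e-05  5.18980758e-04 -7.20909488e-04] [0.00011228 0.00116177 0.00184784]
```

{"method": "jog_arm", "body": {
  "steps": "-0.001 -0.001 0.03 0.0025 -0.002 -0.003 0\n-0.001 -0.001 0.07 0.0025 -0.002 -0.003 0\n-0.001 -0.001 0.1 0.0025 -0.002 -0.003 0\n-0.001 -0.001 0.119 0.0025 -0.002 -0.003 0\n-0.001 -0.001 0.119 0.0025 -0.002 -0.003 0\n-0.001 -0.001 0.119 0.0025 -0.002 -0.003 0"
}}

```text
time_s: 18.25
eef_pos: [0.5373, -0.0171, 0.1583]
eef_rot: [0.256, -0.164, 0.952, 0.042]
wrist_force: [-0.2, 0.0, -3.7]
opening: 0.152
grasp_force: 59.6
```

```bash
python3 - <<'E'
from ov import *
B=pose(BED,np.pi/6,.085); delta(*ltool(B,(0,0,.05))); delta(*ltool(B,(0,0,.02)))
im={n:viewer.camera(n) for n in P}
T=(B[0],world(B,[0,0,.05])[0])
cv2.imwrite("pics/g6.png",np.hstack([overlay(im,"top",250,187,[(T,1)]),overlay(im,"side",265,190,[(T,1)])]))
E
```

```text
d [ 0.0022 -0.0008  0.001 ] r [-0.0004  0.0028  0.0054] n 0.0 -> [ 0.536 -0.018  0.156]
d [ 0.0023 -0.0008  0.031 ] r [-0.0004  0.0028  0.0054] n 0.5 -> [ 0.55  -0.013  0.13 ]
```

View pics/g6.png

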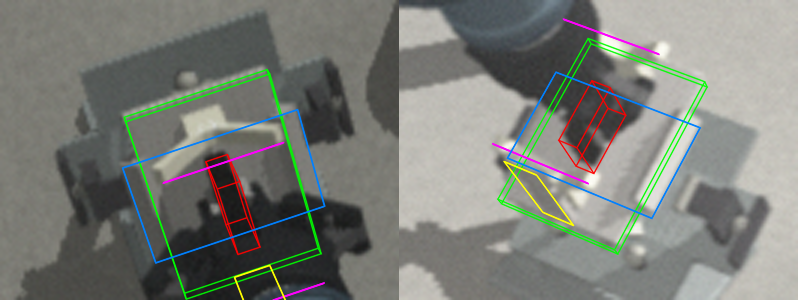

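{"method": "jog_arm", "body": {
  "steps": "0.0022 -0.0008 0.01 0 0.0028 0.0054 0\n0.0022 -0.0008 0.02 0 0.0028 0.0054 0\n0.0022 -0.0008 0.031 0 0.0028 0.0054 0\n0.0022 -0.0008 0.031 0 0.0028 0.0054 0\n0.0022 -0.0008 0.031 0 0.0028 0.0054 0"
}}

```text
time_s: 18.98
eef_pos: [0.5505, -0.015, 0.1301]
eef_rot: [0.254, -0.16, 0.953, 0.042]
wrist_force: [1.0, -0.1, -3.7]
opening: 0.154
grasp_force: 59.7
```

```bash
python3 - <<'E'
from h import *
B=pose(BED,np.pi/6,.085); delta(*ltool(B,(0,0,.02))); delta(*ltool(B,(0,0,.0)))
p,q,o=obs(); print(q.inv().apply(o["wrist_force"]))
E
```

```text
d [-0.0005  0.0015 -0.0001] r [-0.0019 -0.     -0.0024] n 0.0 -> [ 0.55  -0.013  0.13 ]
d [-0.0005  0.0015  0.0199] r [-0.0019 -0.     -0.0024] n 0.3 -> [ 0.56  -0.01   0.113]
[ 1.07290201 -0.44716362  3.69933314]
```

{"method": "jog_arm", "body": {
  "steps": "0 0.0012 0.004 0 0 0 0\n0 0.0012 0.008 0 0 0 0\n0 0.0012 0.012 0 0 0 0\n0 0.0012 0.016 0 0 0 0\n0 0.0012 0.0195 0 0 0 0\n0 0.0012 0.0195 0 0 0 0\n0 0.0012 0.0195 0 0 0 0"
}}

```text
time_s: 19.85
eef_pos: [0.5589, -0.0104, 0.1126]
eef_rot: [0.254, -0.16, 0.953, 0.043]
wrist_force: [4.9, 0.7, -11.3]
opening: 0.155
grasp_force: 58.4
```

```bash
python3 - <<'E'
from h import *
B=pose(BED,np.pi/6,.085); delta(*ltool(B)); Q=np.load("home.npy"); delta(Q[:3],R.from_quat(Q[3:]))
p,q,o=obs(); print(q.inv().apply(o["wrist_force"]),q.inv().apply(o["torque"]))
E
```

```text
d [-0.0011 -0.0001  0.    ] r [-0.0013 -0.0008 -0.0027] n 0.0 -> [ 0.56  -0.01   0.113]
d [-0.001  -0.0006 -0.0007] r [-0.0012 -0.0019 -0.0008] n 0.0 -> [ 0.56  -0.011  0.114]
[ 1.3979113  -0.95762977 12.19595291] [ 0.22855647  0.53160782 -0.08933808]
```

{"method": "jog_arm", "body": {
  "steps": "-0.001 0 0.001 0 0 0 0\n-0.001 0 0.002 0 0 0 0\n-0.001 0 0.002 0 0 0 0"
}}

```text
time_s: 20.23
eef_pos: [0.5602, -0.0105, 0.1124]
eef_rot: [0.254, -0.161, 0.953, 0.042]
wrist_force: [-15.4, -6.3, 8.0]
opening: 0.156
grasp_force: 62.7
```

```bash
python3 - <<'E'
from h import *
B=pose(BED,np.pi/6,.085); delta(*ltool(B))
p,q,o=obs(); print(q.inv().apply(o["wrist_force"]),q.inv().apply(o["torque"]))
E
```

```text
d [-0.0001  0.0004 -0.0008] r [-0.0018 -0.0013 -0.0006] n 0.0 -> [ 0.56  -0.01   0.113]
[ 10.47663599  -0.91257622 -15.22232752] [-0.1212351   2.18113617 -0.24520866]
```

{"method": "jog_arm", "body": {
  "steps": "0.0005 0 0 0 0 0 0.1\n0.0005 0 0 0 0 0 0.17\n0.0005 0 0 0 0 0 0.2\n0.0005 0 0 0 0 0 0.25\n0.0005 0 0 0 0 0 0.35\n0.0005 0 0 0 0 0 0.45\n0.0005 0 0 0 0 0 0.45"
}}

```text
time_s: 21.1
eef_pos: [0.5607, -0.0102, 0.1119]
eef_rot: [0.255, -0.16, 0.953, 0.042]
wrist_force: [0.1, 0.1, -0.0]
opening: 0.453
grasp_force: 0.0
```

{"method": "jog_arm", "body": {
  "steps": "0 0 -0.01 0 0 0 0.45\n0 0 -0.03 0 0 0 0.45\n0 0 -0.07 0 0 0 0.45\n0 0 -0.12 0 0 0 0.45\n0 0 -0.17 0 0 0 0.45\n0 0 -0.17 0 0 0 0.45"
}}

```text
time_s: 21.85
eef_pos: [0.4813, -0.0396, 0.2642]
eef_rot: [0.258, -0.16, 0.952, 0.039]
wrist_force: [0.4, -0.8, -0.2]
opening: 0.447
grasp_force: 0.0
```

```bash
python3 - <<'E'
from h import *
p,q,o=obs();delta(np.array([.3,.25,.35]),R.from_euler("X",np.pi)*R.from_euler("Z",0))
v=np.array([.3,.25,.33])-p; print(q.inv().apply(v))
E
```

```text
d [ 0.0224  0.332  -0.1156] r [-0.7366  0.111  -2.7202] n 15.0 -> [0.3  0.25 0.35]
[ 0.03247155  0.33220297 -0.09827501]
```

Retreat without turning, to clear the view.

{"method": "jog_arm", "body": {
  "steps": "0 0 -0.05 0 0 0 0.45\n0.005 0.05 -0.07 0 0 0 0.45\n0.01 0.1 -0.08 0 0 0 0.45\n0.015 0.15 -0.09 0 0 0 0.45\n0.02 0.2 -0.1 0 0 0 0.45\n0.025 0.25 -0.1 0 0 0 0.45\n0.03 0.3 -0.1 0 0 0 0.45\n0.03 0.33 -0.1 0 0 0 0.45\n0.03 0.33 -0.1 0 0 0 0.45"
}}

```text
time_s: 22.98
eef_pos: [0.2981, 0.2529, 0.3297]
eef_rot: [0.253, -0.165, 0.952, 0.044]
wrist_force: [0.4, 0.0, -0.8]
opening: 0.446
grasp_force: 0.0
```

```bash
python3 - <<'E'
from ov import *
im={n:viewer.camera(n) for n in P}
B=pose(BED,np.pi/6,.085)
st={"top":(306,222,36,42),"side":(322,224,28,38)}
cv2.imwrite("pics/f_side.png",im["side"]);cv2.imwrite("pics/f_top.png",im["top"])
print(fit(BED,np.pi/6,.085,st,0,0,im)[:2])
# objects unmoved?
old={n:cv2.imread(f"pics/{n}0.png") for n in P}
cr=[overlay(im,n,x,y,[(B,1)]) for n,x,y in(("top",252,187),("side",282,207))]
full=np.hstack([cv2.resize(im["top"],(400,300)),cv2.resize(im["side"],(400,300))])
cv2.imwrite("pics/g7.png",np.vstack([cv2.resize(np.hstack(cr),(800,300)),full]))
E
```

```text
(array([ 0.57708058, -0.00192493,  0.43993316]), np.float64(85.8162843350848))
```

View pics/g7.png

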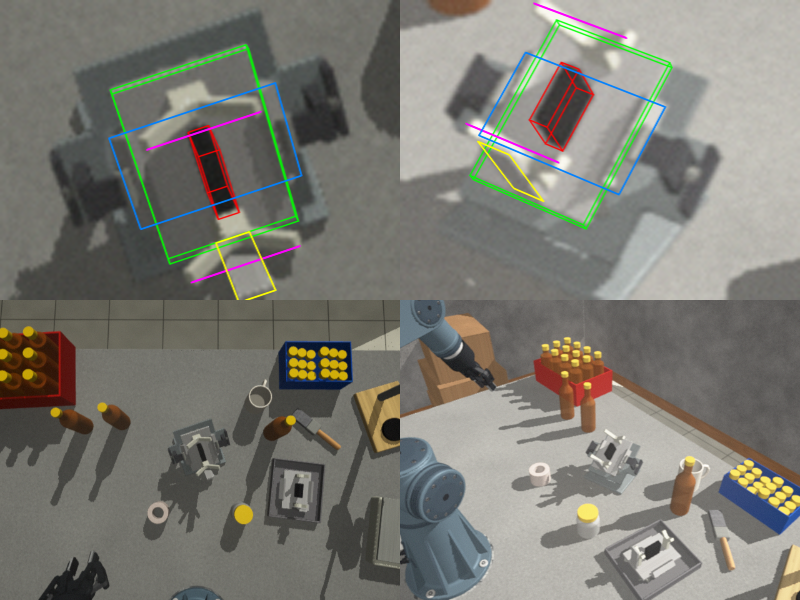

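```bash
python3 - <<'E'
import cv2,numpy as np
for n,ws in(("top",{"jawL":(268,228,26,34),"jawR":(334,203,36,36),"slabtop":(285,198,52,20)}),("side",{"jawL":(294,222,26,30),"jawR":(362,248,30,36),"slabR":(350,225,30,30)})):
    a,b=[cv2.imread(f"pics/{k}.png",0).astype(np.float32) for k in(n+"0","f_"+n)]
    for k,(x,y,w,h) in ws.items():
        s=[cv2.resize(i[y:y+h,x:x+w],None,fx=4,fy=4,interpolation=cv2.INTER_CUBIC) for i in(a,b)]
        d,r=cv2.phaseCorrelate(*s,cv2.createHanningWindow(s[0].shape[::-1],5)); print(n,k,np.round(np.array(d)/4,2),round(r,2),"meandiff",np.abs(s[0]-s[1]).mean().round(1))
E
```

```text
top jawL [-0.02 -0.01] 0.51 meandiff 1.8
top jawR [ 0.01 -0.02] 0.57 meandiff 1.0
top slabtop [-0.04 -0.02] 0.25 meandiff 3.4
side jawL [-0.   -0.02] 0.42 meandiff 6.9
side jawR [-0.01 -0.02] 0.4 meandiff 0.8
side slabR [ 0.02 -0.  ] 0.44 meandiff 0.9
```

The jaws and slab are in the same place, to within 0.05 px, as when the small plate sat fully home, so the large plate is seated.

```bash
python3 -c "
from bench import ctrl, viewer
print(ctrl.hand_in())"
```

```text
the job is handed in; nothing more can be done
None
```

Changeover finished and handed in at about 23 s: the small cradle lies flat in the tray, the large cradle is fully home with its stop at the low end and both rollers on it, and the final pictures show nothing else moved.

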